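Seat the filter drawer and start its retaining bolt

ROBOT

A 7-joint arm with a two-finger parallel gripper is mounted at the origin on the work surface. World frame = base frame: x ahead of the robot, y to its left, z up, the work surface at z = 0. Lengths are in m, angles in rad, forces in N, time in s.
With the tool pointing down it reaches from about 0.4 to 0.875 m from the base axis. Payload 19.3 kg.
Tool frame: the origin (TCP) lies midway between the tips of the shut fingers; the grasp point (between the pads) lies 19 mm behind it; z points along the fingers, y is the direction in which the jaws open and shut (so a half turn about z gives the same grasp; the last joint's range is limited). The gripper opens to 85 mm and grips with 20 to 120 N. Pads are 22 mm wide; open, the fingers measure 114 mm over their backs; the gripper's body (76 mm by 85 mm) begins 54 mm behind the grasp point. The pads swing forward as they close: fully open they stand 13 mm farther back than shut.
Start: joints at [1.082, 0.521, -0.036, 1.599, 0.021, 1.021, -0.113], TCP at [0.254, -0.571, 0.231] pointing down, gripper open.
Joint ranges: [-2.91, 2.91], [-0.3, 2.13], [-1.5, 1.42], [0.17, 2.43], [-1.26, 4.41], [0.16, 1.93], [-2.52, 2.52]. Speed limits (rad/s): [1.89, 1.89, 2.39, 2.39, 3.01, 3.01, 3.01].

INTERFACE

Orientations are given as a unit quaternion [w, x, y, z].
In Python, from workcell import state, grab_frame, camera_params, job_done, search_frame gives the robot as it stands.
- The arm moves only by the tool move_arm, never from a script. Its argument "targets" is text: rows parted by semicolons, each of 5 numbers parted by spaces: the shift along the tool's x, y, z in m, then the turn about the tool's z in rad, then the closure, from 0 (fully open) to 1 (shut). A call has 1 to 10 rows; each row is the pose to reach, as a shift and turn from the pose measured when the call began, along the tool's axes at that moment; what a row does not reach only later rows make up. A row lasts 1/12 s, in which the tool goes at most 41.7 mm and 7.16 degrees, less where a joint would pass 70% of its speed; a pose out of reach is approached as far as the arm can. A call with a gripper value outside its range is refused whole. The fingers move at their own pace and stop on an object; "grip_force" is the grip in N (left out, the last holds). Time passes only in rows, so rows that repeat a pose let the fingers close. It gives the time, the measured TCP pose, the force and the opening at its end, in the units of the state.
- state(): the state, without advancing time (a new reading comes with each control period).
- grab_frame(name): name is "scene" or "side" or "wrist"; returns the picture (400x640x3 uint8, red, green, blue); there is no depth.
- camera_params(name): a dict with "K" (3x3 intrinsics, pixels), "dist" ([k1, k2, p1, p2, k3] as OpenCV has them; the pictures are not rectified), "extrinsics" (4x4, takes a point from world to camera coordinates). Camera axes: x right, y up, looking along -z (the intrinsics and any distortion apply to the point x, -y, -z); pixel columns grow to the right and rows downward; lengths in m; the calibration is good to about 2 mm. A picture is of the moment at which its call begins: read the wrist's pose just before it. camera_params takes no time and is no camera call; for the wrist camera it gives the pose at the moment of the call.
- job_done(): hands the job in, once; it reports no verdict.
Trained networks look in the newest picture that a camera, given by its name, has taken for a name from the list of things; names that differ only in an ending like _2 or _b are one class to them, and where a whole thing is asked for, a point or a joint stands for the part that bears it (a point fixed in the world has none). Each returns a list of dicts, best first, with "confidence" (0 to 1); they miss things now and then, are a little off and sometimes report something else, mostly with a low value. They report only what shows in the picture. A call takes as long as a camera call.
- search_frame(name, camera): "extent" ([left, top, width, height] as shares, 0 to 1, of the picture: columns of its width, rows of its height, round what is visible of it).
The state is a dict: "time_s": time; "joint_pos": joint angles; "joint_vel": joint speeds; "joint_torque": joint torques, N m; "eef_pos": TCP position; "ee_rot": TCP orientation; "contact_force": force on the tool from outside, world axes, zero at the start; "wrist_torque": the same for the moment, N m; "grip_width": finger opening in m.
Only numpy, scipy, OpenCV 4.12 (cv2) and the standard library are available. Lean on these libraries where they do the work, as an engineer would, in place of code of your own. Each camera call takes 0.05 s, during which the arm holds its last target. There are 200 camera calls.

TASK

Push the hydraulic unit's open filter drawer fully home until it snaps into its detent. Then start the brass retaining bolt on top of the unit: turn it backward (counter-clockwise seen from above) just until it drops off the start of the thread, then forward (clockwise) one full turn from there so that the thread takes it, and finish still gripping the bolt's head, holding it motionless at that depth. Do not turn the bolt forward before it has dropped, and leave the other things on the bench and on the unit where they are.

Things in the scene. Friction and masses are not known exactly. Their poses are not given: they have to be found in the camera images.
- unit: Hydraulic unit, aluminium, fixed to the bench: box 160 (x) x 220 (y) x 100 mm high. Origin at the centre of its underside, z up; its front face looks to its own -x. A black cylinder 66 mm high lies behind it, to x = +144 mm. On its top stands the bolt's threaded boss, 50 mm across, top 125 mm above the bench, axis at x = -10, y = +45 mm.
- drawer (a joint): Opening of the filter drawer in m, along the unit's -x: 0 fully home, at most 0.09. Grey front 172 mm wide, 15 to 81 mm above the bench, its face 12 mm before the unit's front when home. About 1 N of friction; over the last 13 mm a sprung detent resists (about 6 N at its peak), then from about 5 mm pulls it home to a rigid stop. Push it on its bar or front.
- drawer_bar (a point): Middle of the steel pull bar on the drawer's front (round bar about 110 mm long along the unit's y, about 10 mm thick, standing 35 mm off the front, 55 mm above the bench). Moves with the drawer; its axes are the unit's.
- bolt_head (a point): Centre of the top of the brass bolt's hexagonal head: 30 mm across flats, 34.6 across corners, 26 high, 170 mm above the bench plus bolt_lift; under it a washer face 33 mm across, 5 thick. Turns and sinks with the bolt; x axis normal to a flat (flats every 60 degrees), red line on top along +x. Grip across two flats from above; nothing else within 75 mm of the axis above 125 mm.
- bolt (a joint): Rotation of the bolt in rad, growing clockwise seen from above (forward, screwing in); no limit, about 0.05 N m. 0 is at the start of the boss's thread. At first the bolt stands loose, 0.6 to 2.1 rad forward of it. Turned backward it rises a little, then drops about 6 mm just past 0 (0 to -0.25); turned forward from there it is led down 6 mm per turn (right-hand).
- bolt_lift (a joint): Height of the bolt in m, up: 4 to 5.5 mm at first, 6 just before the drop, 0 after it, -6 after one turn forward, lower stop -11.5. The captive bolt (0.25 kg) falls by its own weight when not held and cannot be pulled out (stop at +14). In the thread it sinks 1 mm per radian forward. A gripper holding it at fixed height keeps it from dropping.
- dust_cap: Bystander: loose red dust cap, 34 mm across, 16 mm high, on top of the unit near its -y side. Origin at the centre of its underside.
- socket: Bystander: loose steel socket (tube 26 mm across, 30 mm high) on top of the unit near its front, -y side. Origin at the centre of its underside.
- control_box: Bystander: finned aluminium control box, 90 x 130 x 28 mm with a black connector strip, on the bench to the left. Origin at the centre of its underside.
- slave_cylinder: Bystander: aluminium slave cylinder with brass rod, 200 mm long, 43 mm thick, on the bench to the right. Origin under its middle.
- wrench: Bystander: steel wrench lying on the bench to the right. Origin under its middle.
- oil_jar: Bystander: amber jar with black lid, 60 mm across, 85 mm high, on the bench to the left. Origin at the centre of its underside.
- bearing: Bystander: steel bearing ring, 54 mm across, 14 mm high, on the bench to the front right. Origin at the centre of its underside.

How it is judged:
By the outcome, as a careful person would: the job done as asked, in the order asked, and still so for the second after the job is handed in, while the arm keeps its last pose, push and grip.
It also fails if it takes over 72 s, if anything falls off the work surface, if the arm or the gripper's body presses on something with over 40 N, if the wrist force passes 120 N, or if a joint passes its speed limit or range.

## Working session

There is one attempt and no reset: what is moved stays moved. The work goes in short steps, Python scripts to look and compute and a tool call to move; the robot and the scene stay as the last step left them, time stands still between calls to the robot, and variables do not carry over. Pictures are saved under pics/ and viewed, about 8 in all and at most 12, crops included, and the job is handed in when it is done.

Besides the shell and the picture viewer there is one more tool, called after "Emit:" as name(argument=value, ...) on one line, values as JSON. move_arm: Moves the arm, as the interface text tells. Its arguments: {"type":"object","properties":{"targets":{"type":"string"},"grip_force":{"type":"number"}},"required":["targets"]}

```bash
mkdir -p pics; ls; python3 - <<'E'
from workcell import *
import cv2,numpy as np
for n in ("scene","side"):
    f=grab_frame(n); cv2.imwrite(f"pics/{n}0.png",f[:,:,::-1])
    p=camera_params(n); print(n,np.round(p["K"],1).tolist(),p["dist"],np.round(p["extrinsics"],3).tolist())
    for t in ("unit","drawer_bar","bolt_head"):
        print(t,[(np.round(np.array(d["extent"])*[640,400,640,400]).tolist(),round(d["confidence"],2)) for d in search_frame(t,n)][:2])
print(state())
a=cv2.imread("pics/scene0.png");b=cv2.imread("pics/side0.png")
cv2.imwrite("pics/both0.png",cv2.resize(np.vstack([a,b]),(640,600)) if 0 else np.vstack([a,b])[:, :])
E
```

```text
pics
scene [[402.6, 0.0, 325.9], [0.0, 402.6, 198.7], [0.0, 0.0, 1.0]] [-0.09213488  0.          0.          0.          0.        ] [[-0.879, 0.477, 0.001, 0.534], [-0.327, -0.604, 0.727, 0.101], [0.348, 0.639, 0.686, -1.32], [0.0, 0.0, 0.0, 1.0]]
unit [([254.0, 211.0, 137.0, 128.0], 0.65), ([285.0, 116.0, 26.0, 37.0], 0.37)]
drawer_bar [([331.0, 210.0, 57.0, 58.0], 0.74)]
bolt_head [([334.0, 238.0, 11.0, 22.0], 0.74)]
side [[435.2, 0.0, 320.8], [0.0, 435.2, 208.1], [0.0, 0.0, 1.0]] [0.01460511 0.         0.         0.         0.        ] [[-0.908, -0.419, -0.009, 0.532], [0.249, -0.556, 0.793, -0.245], [-0.338, 0.718, 0.609, -0.978], [0.0, 0.0, 0.0, 1.0]]
unit [([196.0, 206.0, 143.0, 100.0], 0.85), ([250.0, 222.0, 14.0, 22.0], 0.41)]
drawer_bar [([284.0, 229.0, 57.0, 66.0], 0.89), ([276.0, 207.0, 11.0, 15.0], 0.32)]
bolt_head [([249.0, 218.0, 17.0, 25.0], 0.82)]
{'time_s': 0.4, 'joint_pos': array([ 1.08180827,  0.52153871, -0.03628293,  1.59956242,  0.02120826,
        1.0211224 , -0.11282139]), 'joint_vel': array([-0.00061086,  0.00034691, -0.00031128,  0.00132278, -0.00081407,
       -0.00055021, -0.0003809 ]), 'joint_torque': array([-2.57054220e-03, -9.26053405e+01,  1.97600283e+00, -3.69902873e+01,
        1.79712527e-02,  3.45032968e-03, -1.33418453e-04]), 'eef_pos': array([ 0.25409551, -0.57094992,  0.23118212]), 'ee_rot': array([-1.15688293e-04,  9.78164704e-01,  2.07831175e-01, -4.24996545e-05]), 'contact_force': array([ 0.14651656, -0.97260488,  0.44265568]), 'wrist_torque': array([ 0.02818742, -0.03660558, -0.01528522]), 'grip_width': 0.08541034204575183}
```

View pics/scene0.png

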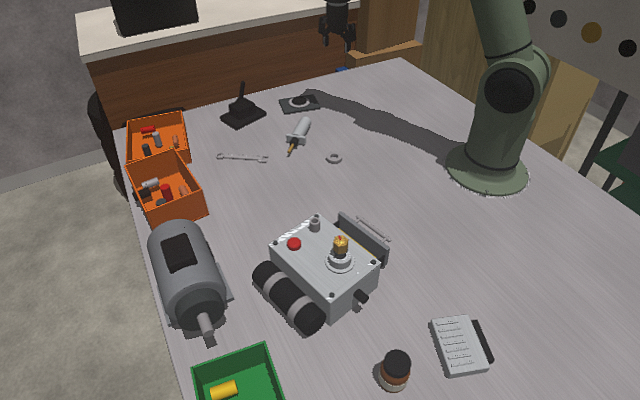

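View pics/side0.png

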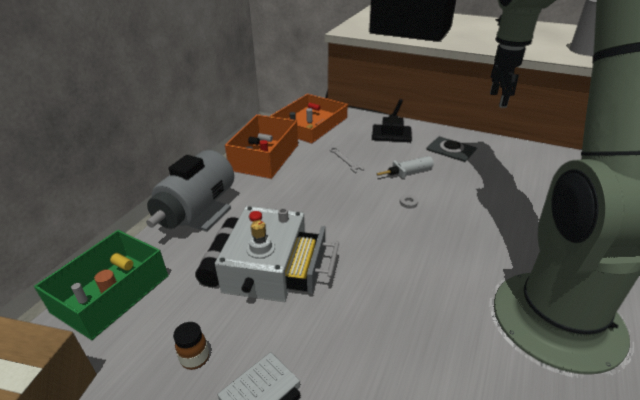

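Both pictures show the unit with the drawer open toward the robot and the bolt at its +y side. In scene the bolt head is at about (340,243), the bar at (373,228) and the top corners at (318,213), (380,263), (332,293) and (269,243). In side the bolt head is at about (258,224) and the bar at (327,262). I'll fit the unit pose from these.

```bash
cat > h.py <<'E'
from workcell import *
import cv2,numpy as np
from scipy.optimize import least_squares
from scipy.spatial.transform import Rotation as R
F=np.diag([1.,-1,-1])
def proj(P,p):
    E=np.array(p["extrinsics"]); X=(np.atleast_2d(P)@E[:3,:3].T+E[:3,3])@F
    return cv2.projectPoints(X.reshape(-1,1,3),np.zeros(3),np.zeros(3),np.array(p["K"]),np.array(p["dist"]))[0].reshape(-1,2)
def u2w(v,L):
    c,s=np.cos(v[2]),np.sin(v[2]); L=np.atleast_2d(L)
    return np.c_[v[0]+c*L[:,0]-s*L[:,1], v[1]+s*L[:,0]+c*L[:,1], L[:,2]]
def tool():
    s=state(); q=s["ee_rot"]; return s["eef_pos"],R.from_quat(np.r_[q[1:],q[0]]).as_matrix()
def shift(target): p,r=tool(); return r.T@(np.array(target)-p)
E
python3 - <<'E'
from h import *
obs={"scene":[(318,213),(380,263),(332,293),(269,243),(340,242),(373,229)],"side":[(306,213),(287,270),(218,265),(248,208),(258,223),(328,262)]}
C={n:camera_params(n) for n in obs}
def pts(v): return u2w(v,[[-.08,-.11,.1],[-.08,.11,.1],[.08,.11,.1],[.08,-.11,.1],[-.01,.045,.168],[-.127-v[3],0,.055]])
r=least_squares(lambda v:np.concatenate([(proj(pts(v),C[n])-obs[n]).ravel() for n in obs]),[.65,0,0,.05],loss="soft_l1")
v=r.x;print(v,np.round(r.fun.reshape(2,6,2),1).tolist())
out=[]
for n,(x0,y0) in {"scene":(250,190),"side":(190,190)}.items():
    im=cv2.imread(f"pics/{n}0.png"); c=cv2.resize(im[y0:y0+120,x0:x0+160],None,fx=5,fy=5)[:, :]
    c=cv2.resize(im[y0:y0+120,x0:x0+160],None,fx=4,fy=4,interpolation=cv2.INTER_CUBIC)
    for q in proj(pts(v),C[n]): cv2.circle(c,tuple(int(a) for a in (q-[x0,y0])*4+2),3,(255,0,255),1)
    out.append(c[:300] if 0 else c)
cv2.imwrite("pics/fit.png",cv2.resize(np.hstack(out),(800,300),interpolation=cv2.INTER_AREA))
np.save("unit.npy",v)
E
```

```text
[0.67879116 0.12539802 0.24239507 0.0377623 ] [[[0.8, -2.1], [2.9, -1.7], [-0.4, 9.4], [-0.4, -0.0], [1.9, -0.3], [-1.6, 0.7]], [[0.0, -1.2], [-2.5, 2.3], [-2.2, -2.0], [-0.9, -2.8], [1.8, 3.3], [2.8, -4.4]]]
```

View pics/fit.png

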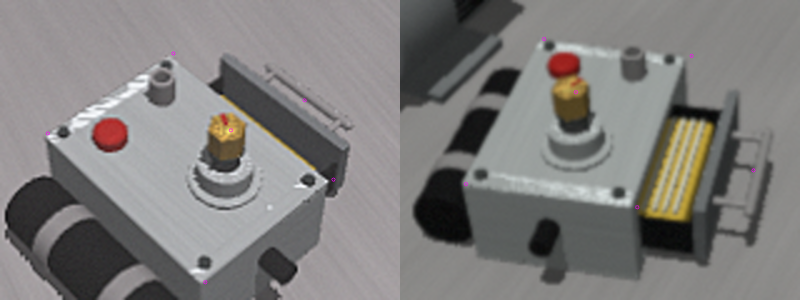

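The crop shows the corners and bar a few pixels off the fit. Refined crop readings are: scene rear corner at (332,300), bolt top at (341,237); side bar at (334,264), bolt top at (259,222). Refitting, with a fine check later from the wrist.

```bash
python3 - <<'E'
from h import *
obs={"scene":[(318,212),(381,262),(332.5,299),(269,244),(341,237.5),(373.6,228.4)],"side":[(304.4,213),(285.2,271),(216,262.5),(247.2,206),(258.8,221.5),(334,263.6)]}
C={n:camera_params(n) for n in obs}
def pts(v): return u2w(v,[[-.08,-.11,.1],[-.08,.11,.1],[.08,.11,.1],[.08,-.11,.1],[-.01,.045,.175],[-.127-v[3],0,.055]])
r=least_squares(lambda v:np.concatenate([(proj(pts(v),C[n])-obs[n]).ravel() for n in obs]),[.65,0,0,.05],loss="soft_l1")
v=r.x;print(v,np.round(r.fun.reshape(2,6,2),1).tolist()); np.save("unit.npy",v)
P=u2w(v,[[-.01,.045,.175],[-.127-v[3],0,.055],[-.127,0,.055]]);print(P)
p,r=tool();print(p,np.round(r,3).tolist(),shift(P[1]+[0,0,.2]))
E
```

```text
[0.67958137 0.12509268 0.2465452  0.04648507] [[[0.3, -1.0], [1.5, -0.8], [-1.0, 3.4], [-0.9, -0.8], [0.7, 2.0], [-0.4, -0.5]], [[1.3, -1.4], [-0.8, 1.0], [-0.3, 0.5], [-0.5, -0.9], [0.6, 2.2], [0.2, -6.0]]]
[[0.65890127 0.16629139 0.175     ]
 [0.51134225 0.08275276 0.055     ]
 [0.55642167 0.09409768 0.055     ]]
[ 0.25409551 -0.57094992  0.23118212] [[0.914, 0.407, -0.0], [0.407, -0.914, 0.0], [-0.0, -0.0, -1.0]] [ 0.5008095  -0.4926437  -0.02371524]
```

Emit:
move_arm(targets="0.355 -0.192 -0.02 0.173 0;0.355 -0.192 -0.02 0.173 0;0.355 -0.192 -0.02 0.173 0;0.355 -0.192 -0.02 0.173 0;0.355 -0.192 -0.02 0.173 0;0.355 -0.192 -0.02 0.173 0;0.355 -0.192 -0.02 0.173 0;0.355 -0.192 -0.02 0.173 0;0.355 -0.192 -0.02 0.173 0;0.4 -0.35 -0.02 0.173 0", grip_force=40)

```text
time_s: 1.23
eef_pos: [0.4851, -0.2311, 0.2503]
ee_rot: [0.0, 0.992, 0.123, 0.001]
contact_force: [0.5, 1.4, -0.2]
grip_width: 0.0858
```

```bash
python3 - <<'E'
from h import *
print(tool(),shift([.4516,.0678,.25]))
E
```

```text
(array([ 0.48505035, -0.23107935,  0.25027024]), array([[ 9.69611200e-01,  2.44640868e-01,  2.22866839e-03],
       [ 2.44641517e-01, -9.69613597e-01, -1.95442932e-05],
       [ 2.15616585e-03,  5.64175183e-04, -9.99997516e-01]])) [ 4.06838817e-02 -2.97980956e-01  1.89847730e-04]
```

Emit:
move_arm(targets="0.041 -0.298 0 0 0;0.041 -0.298 0 0 0;0.041 -0.298 0 0 0;0.041 -0.298 0 0 0;0.041 -0.298 0 0 0;0.041 -0.298 0 0 0;0.041 -0.298 0 0 0;0.041 -0.298 0 0 0;0.041 -0.298 0 0 0;0.041 -0.298 0 0 0")

```text
time_s: 2.07
eef_pos: [0.4519, 0.0682, 0.2503]
ee_rot: [0.0, 0.992, 0.124, 0.001]
contact_force: [-0.4, -0.3, -0.3]
grip_width: 0.0853
```

```bash
python3 - <<'E'
from h import *
p=camera_params("wrist"); f=grab_frame("wrist"); im=f[:,:,::-1].copy()
v=np.load("unit.npy"); d=v[3]
P=u2w(v,[[-.01,.045,.175],[-.127-d,0,.055],[-.127-d,.055,.055],[-.127-d,-.055,.055],[-.08,-.11,.1],[-.08,.11,.1],[-.092-d,-.086,.081],[-.092-d,.086,.081]])
q=proj(P,p);print(q.round().tolist(),tool()[0]);
for a in q: cv2.circle(im,(int(a[0]),int(a[1])),4,(255,0,255),1)
cv2.imwrite("pics/w1.png",im)
for t in ("drawer_bar","bolt_head"): print(t,[(np.round(np.array(e["extent"])*[640,400,640,400]).tolist(),round(e["confidence"],2)) for e in search_frame(t,"wrist")][:2])
E
```

```text
[[251.0, -132.0], [321.0, 124.0], [274.0, 124.0], [368.0, 124.0], [439.0, 24.0], [204.0, 24.0], [403.0, 91.0], [239.0, 90.0]] [0.45197606 0.06725276 0.25020849]
drawer_bar [([241.0, 24.0, 162.0, 110.0], 0.91)]
bolt_head []
```

View pics/w1.png

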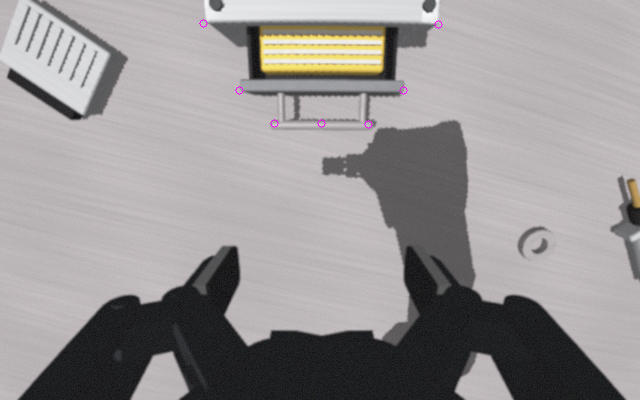

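The wrist picture agrees with the fit: the bar ends are at (274,124) and (368,124), and the projected points lie on it. Shutting the fingers and going down in front of the bar.

Emit:
move_arm(targets="0 0 0.04 0 1;0 0 0.08 0 1;0 0 0.12 0 1;0 0 0.16 0 1;0 0 0.2 0 1;0 0 0.2 0 1;0 0 0.2 0 1;0.02 0 0.2 0 1;0.04 0 0.2 0 1;0.04 0 0.2 0 1")

```text
time_s: 3.05
eef_pos: [0.4962, 0.0772, 0.0541]
ee_rot: [-0.0, 0.993, 0.122, 0.005]
contact_force: [-0.3, -0.8, -0.3]
grip_width: 0.0003
```

Emit:
move_arm(targets="0.01 0 0 0 1;0.02 0 0 0 1;0.026 0 0 0 1;0.032 0 0 0 1;0.036 0 0 0 1;0.04 0 0 0 1;0.042 0 0 0 1;0.042 0 0 0 1")

```text
time_s: 3.72
eef_pos: [0.5383, 0.087, 0.0573]
ee_rot: [-0.0, 0.993, 0.121, 0.006]
contact_force: [-1.5, -0.4, 8.2]
grip_width: 0.0001
```

The tip was riding up on the bar (upward force 8 N, height 57 mm), so I'll back off, go lower and look.

Emit:
move_arm(targets="-0.03 0 0 0 1;-0.06 0 0 0 1;-0.07 0 0.006 0 1;-0.07 0 0.02 0 1;-0.07 0 0.02 0 1;-0.07 0 0.02 0 1")

```text
time_s: 4.22
eef_pos: [0.4712, 0.0701, 0.0377]
ee_rot: [-0.0, 0.993, 0.121, 0.007]
contact_force: [0.8, 0.4, 0.0]
grip_width: 0.0002
```

```bash
python3 - <<'E'
from h import *
p=camera_params("side"); im=grab_frame("side")[:,:,::-1]
pw=camera_params("wrist"); w=grab_frame("wrist")[:,:,::-1]
v=np.load("unit.npy");pos,r=tool();print(pos,np.round(r,4).tolist())
print(u2w([0,0,-v[2]],pos-np.r_[v[:2],0]))
for d in (0,.005,.01,.02,.03,.0465): print(d,proj(u2w(v,[[-.127-d,-.055,.055],[-.127-d,.055,.055],[-.092-d,.086,.081]]),pw).round(1).tolist())
print(shift(u2w(v,[-.22,0,.04])[0]))
cv2.imwrite("pics/p2.png",np.hstack([cv2.resize(im[190:320,190:350],None,fx=2.5,fy=2.5),cv2.resize(w,(520,325))])[:, :800] if 0 else w)
cv2.imwrite("pics/p2s.png",cv2.resize(im[180:310,200:360],None,fx=3,fy=3))
E
```

```text
[0.4715516  0.07023617 0.03766582] [[0.9705, 0.2408, 0.014], [0.2408, -0.9706, 0.0021], [0.0141, 0.0013, -0.9999]]
[[-0.21512724 -0.002427    0.03766582]]
0 [[445.4, 72.9], [183.8, 74.0], [43.5, -47.7]]
0.005 [[444.2, 85.4], [185.2, 86.6], [45.7, -30.9]]
0.01 [[443.1, 97.7], [186.5, 98.9], [48.0, -14.2]]
0.02 [[440.8, 121.7], [189.2, 122.8], [53.1, 18.8]]
0.03 [[438.5, 144.8], [191.9, 145.8], [58.6, 50.8]]
0.0465 [[434.8, 180.9], [196.3, 182.0], [68.0, 101.3]]
[-0.00484737 -0.00240758 -0.00240606]
```

View pics/p2.png

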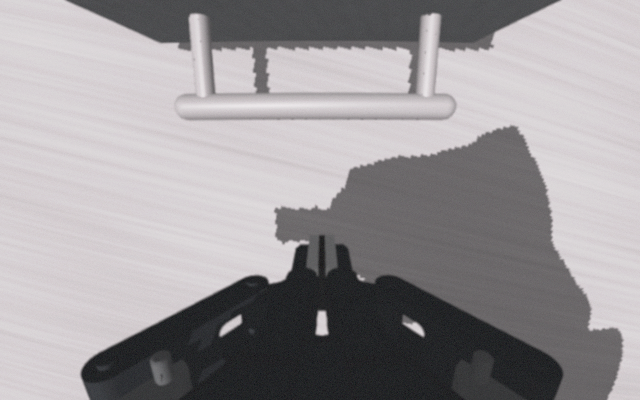

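The picture shows the bar at row 106, so the opening is about 13.5 mm (start of the detent). The shut fingertips at (320,240) are now well below bar height. Pushing on.

Emit:
move_arm(targets="0.03 0.002 0.001 0 1;0.055 0.002 0.002 0 1;0.059 0.002 0.002 0 1;0.062 0.002 0.002 0 1;0.065 0.002 0.002 0 1;0.068 0.002 0.002 0 1;0.07 0.002 0.002 0 1;0.072 0.002 0.002 0 1;0.073 0.002 0.002 0 1;0.073 0.002 0.002 0 1")

```text
time_s: 5.15
eef_pos: [0.5432, 0.086, 0.0368]
ee_rot: [-0.0, 0.993, 0.121, 0.007]
contact_force: [0.3, 0.4, 0.9]
grip_width: 0.0
```

Emit:
move_arm(targets="0.002 0 0 0 1;0.004 0 0 0 1;0.005 0 0 0 1;0.006 0 0 0 1;0.006 0 0 0 1")

```text
time_s: 5.57
eef_pos: [0.5448, 0.0863, 0.0361]
ee_rot: [0.001, 0.993, 0.121, 0.003]
contact_force: [-24.3, -6.0, 13.5]
grip_width: 0.0
```

```bash
python3 - <<'E'
from h import *
pw=camera_params("wrist"); w=grab_frame("wrist")[:,:,::-1]; v=np.load("unit.npy");pos,r=tool()
print(u2w([0,0,-v[2]],pos-np.r_[v[:2],0]), state()["contact_force"])
for d in (0,.005,.01): print(d,proj(u2w(v,[[-.127-d,-.055,.055],[-.127-d,.055,.055]]),pw).round(1).tolist())
cv2.imwrite("pics/p3.png",w)
E
```

```text
[[-0.14015305 -0.0047371   0.03608852]] [-25.47391278  -4.61517322  14.51213221]
0 [[425.1, 239.8], [197.5, 240.8]]
0.005 [[424.1, 249.2], [198.8, 250.2]]
0.01 [[423.0, 258.4], [200.2, 259.4]]
```

View pics/p3.png

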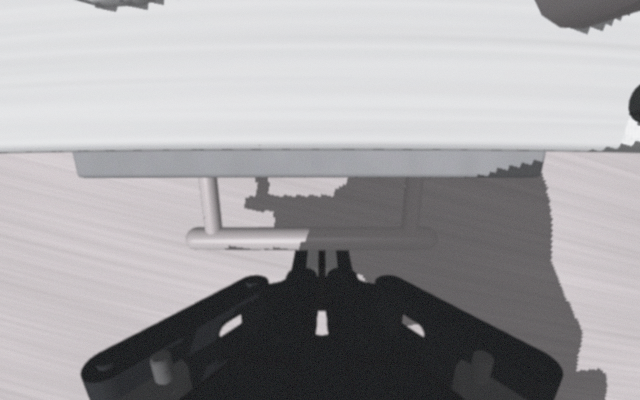

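Row 238 for the bar matches opening 0, and the tool presses 25 N against the rigid stop, so the drawer is home. Backing off and heading for a view of the bolt.

Emit:
move_arm(targets="-0.03 0 0 0 1;-0.05 0 -0.01 0 0;-0.05 0 -0.05 0 0;-0.05 0 -0.09 0 0;-0.05 0 -0.13 0 0;-0.045 0 -0.17 0 0;-0.03 -0.015 -0.205 0 0;0 -0.03 -0.23 0 0;0.03 -0.05 -0.255 0 0;0.06 -0.05 -0.255 0 0")

```text
time_s: 6.45
eef_pos: [0.5907, 0.1538, 0.2968]
ee_rot: [-0.001, 0.992, 0.123, 0.006]
contact_force: [0.4, 0.4, 0.5]
grip_width: 0.0854
```

Emit:
move_arm(targets="0.01 0 0 0 0;0.01 0 0 0 0;0.01 0 0 0 0")

```text
time_s: 6.7
eef_pos: [0.6003, 0.1564, 0.2966]
ee_rot: [-0.001, 0.992, 0.123, 0.006]
contact_force: [0.1, 0.2, -1.3]
grip_width: 0.0854
```

```bash
python3 - <<'E'
from h import *
pw=camera_params("wrist"); w=grab_frame("wrist")[:,:,::-1]; v=np.load("unit.npy");pos,r=tool()
print(pos,np.round(r,4).tolist(),state()["joint_pos"],u2w([0,0,-v[2]],pos-np.r_[v[:2],0]))
a=np.radians(np.arange(0,360,30))
print(proj(u2w(v,[-.01,.045,.175]),pw))
print([(np.round(np.array(e["extent"])*[640,400,640,400]).tolist(),round(e["confidence"],2)) for e in search_frame("bolt_head","wrist")][:2])
cv2.imwrite("pics/b1.png",w)
E
```

```text
[0.59984036 0.15595863 0.29654312] [[0.9698, 0.2438, 0.0118], [0.2438, -0.9698, 0.0027], [0.0121, 0.0002, -0.9999]] [-0.167457    0.45859396 -0.26805814  1.53638774  0.13110008  1.15208996
 -1.78561353] [[-0.06979676  0.0493938   0.29654312]]
[[326.1310141  129.84909968]]
[([310.0, 112.0, 36.0, 34.0], 0.66)]
```

View pics/b1.png

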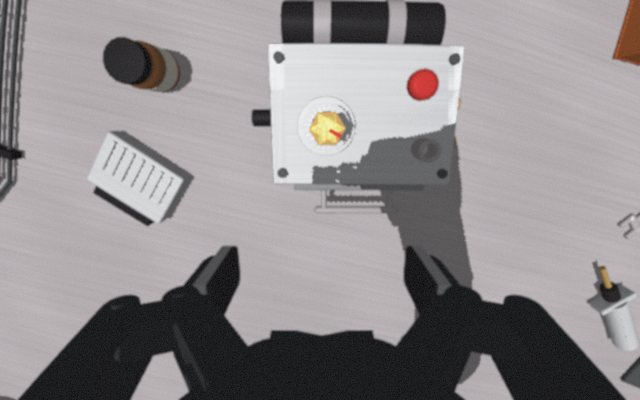

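Picture: bolt head at (328,128) with the red line toward lower right (338,134); the projected top is at (326,130). I'll work out a closer view and the colour-based angle.

```bash
python3 - <<'E'
from h import *
p=camera_params("wrist"); E=np.array(p["extrinsics"]); pos,r=tool()
c=-E[:3,:3].T@E[:3,3]; print("cam in tool",r.T@(c-pos), np.round(r.T@E[:3,:3].T,2).tolist(), np.round(p["K"],1).tolist())
v=np.load("unit.npy"); B=u2w(v,[-.01,.045,.175])[0]
for dx in (0,-.01,-.02):
  for dz in (.06,.09,.1):
    q=dict(p); X=E.copy(); X[:3,3]=-E[:3,:3]@(c+r@[dx,0,dz]); q["extrinsics"]=X
    print(dx,dz,proj(B,q)[0])
E
```

```text
cam in tool [ 7.13895068e-02 -7.82747356e-05 -1.42260086e-01] [[-0.0, 0.96, 0.29], [1.0, 0.0, -0.0], [-0.0, 0.29, -0.96]] [[281.6, 0.0, 321.4], [0.0, 281.6, 198.1], [0.0, 0.0, 1.0]]
0 0.06 [326.79780474 133.18765297]
0 0.09 [327.79136962 136.35407931]
0 0.1 [328.20128005 137.66074475]
-0.01 0.06 [326.86569725 118.67174437]
-0.01 0.09 [327.88657366 119.40294849]
-0.01 0.1 [328.30913216 119.70565137]
-0.02 0.06 [326.93398299 103.7896396 ]
-0.02 0.09 [327.98245022 101.94923194]
-0.02 0.1 [328.41780352 101.18517674]
```

Emit:
move_arm(targets="0.01 0 0.04 0 0;0.02 0 0.08 0 0;0.02 0 0.1 0 0;0.02 0 0.1 0 0;0.02 0 0.1 0 0")

```text
time_s: 7.22
eef_pos: [0.6196, 0.1604, 0.1969]
ee_rot: [-0.0, 0.992, 0.123, 0.005]
contact_force: [0.5, 0.6, 1.7]
grip_width: 0.0855
```

```bash
python3 - <<'E'
from h import *
pos,r=tool(); p=camera_params("wrist"); w=grab_frame("wrist")[:,:,::-1].copy(); v=np.load("unit.npy")
def back(px,z):
    u=cv2.undistortPoints(np.array(px,float).reshape(-1,1,2),np.array(p["K"]),np.array(p["dist"])).reshape(-1,2)
    E=np.array(p["extrinsics"]); c=-E[:3,:3].T@E[:3,3]; d=(np.c_[u,np.ones(len(u))]@F)@E[:3,:3]
    return c+d*((z-c[2])/d[:,2])[:,None]
B=proj(u2w(v,[-.01,.045,.175]),p)[0]; print("pred",B,pos)
x0,y0=int(B[0])-50,int(B[1])-50; c=w[y0:y0+100,x0:x0+100]
cc=c.astype(int); red=(cc[:,:,2]>100)&(cc[:,:,1]<90)&(cc[:,:,0]<90)
ys,xs=np.nonzero(red); pr=np.c_[xs+x0,ys+y0]; print(len(xs))
Pr=back(pr,.175)[:,:2]; m=Pr.mean(0); _,_,vt=np.linalg.svd(Pr-m); print("red mean",m,"dir",np.degrees(np.arctan2(vt[0][1],vt[0][0])),"spread",np.ptp((Pr-m)@vt[0]))
print([(np.round(np.array(e["extent"])*[640,400,640,400]).tolist(),round(e["confidence"],2)) for e in search_frame("bolt_head","wrist")][:2])
cv2.imwrite("pics/b2.png",cv2.resize(c,(600,600),interpolation=cv2.INTER_CUBIC)); print(x0,y0)
np.savez("b2.npz",r=red)
E
```

```text
pred [327.52541902 170.58030124] [0.61962528 0.16040167 0.19690389]
116
red mean [0.65927657 0.15776078] dir -133.62487699914348 spread 0.03175610405767863
[([302.0, 135.0, 55.0, 56.0], 0.8), ([26.0, 149.0, 130.0, 118.0], 0.67)]
277 120
```

View pics/b2.png

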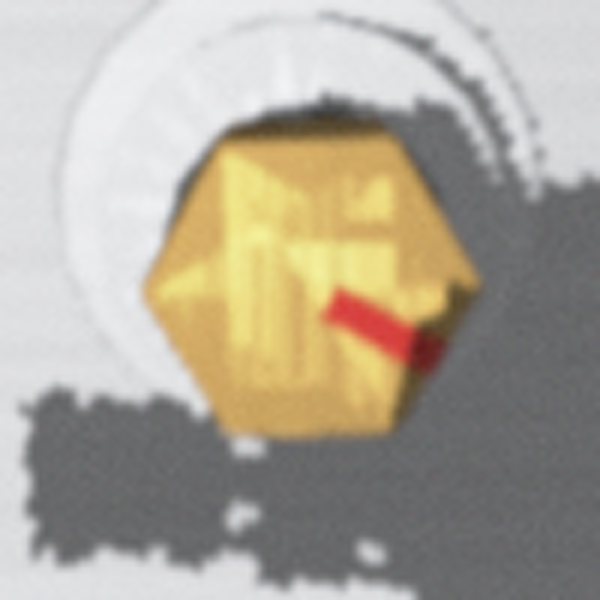

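The close-up shows the hexagon with corners, in the 6x crop, at (225,135), (385,130), (482,280), (390,432), (232,435) and (143,292), and the red line pointing lower right. Fitting its centre and flats.

```bash
python3 - <<'E'
from h import *
p=camera_params("wrist"); pos,r=tool()
c=np.array([(225,135),(385,130),(482,280),(390,432),(232,435),(143,292)])/6.-.4+[277,120]
k=np.arange(6)*np.pi/3
# corners clockwise in picture = clockwise from above
def hexa(v): return np.c_[v[0]+.0173*np.cos(v[2]-k),v[1]+.0173*np.sin(v[2]-k),np.full(6,v[3])]
cost=lambda v:np.r_[(proj(hexa(v),p)-c).ravel(),(v[3]-.1745)/.002]
best=min((least_squares(cost,[.659,.166,a,.1745]) for a in np.arange(0,6.28,.5)),key=lambda s:s.cost)
v=best.x; print(v,best.fun.round(2))
yawx=np.degrees(np.arctan2(r[1,0],r[0,0])); yawy=np.degrees(np.arctan2(r[1,1],r[0,1]))
flats=np.degrees(v[2])%60+30
print("flat normals mod60",flats%60,"tool y yaw",yawy,"cw turn needed (rad) mod60",np.radians((yawy-flats)%60), "unit frame centre",np.load("unit.npy"))
print("shift to centre over",r.T@(np.r_[v[:2],.20]-pos))
u=back=None
E
```

```text
[0.66157292 0.16665573 0.79827423 0.17368998] [-1.14  0.49  1.5   0.47 -0.11  0.21  1.14 -0.68 -0.51 -0.38 -0.86 -0.13
 -0.41]
flat normals mod60 15.737744314659409 tool y yaw -75.91982206847186 cw turn needed (rad) mod60 0.4946687846422844 unit frame centre [0.67958137 0.12509268 0.2465452  0.04648507]
shift to centre over [ 0.04099515  0.00431389 -0.00040529]
```

Emit:
move_arm(targets="0.02 0.002 -0.01 0.125 0;0.04 0.004 -0.01 0.25 0;0.04 0.004 -0.01 0.375 0;0.04 0.004 -0.01 0.5 0;0.04 0.004 -0.01 0.625 0;0.04 0.004 -0.01 0.75 0;0.04 0.004 -0.01 0.875 0;0.04 0.004 -0.01 1.0 0;0.04 0.004 -0.01 1.125 0;0.04 0.004 -0.01 1.25 0")

```text
time_s: 8.15
eef_pos: [0.6599, 0.1662, 0.2103]
ee_rot: [-0.004, 0.907, -0.421, 0.003]
contact_force: [-0.5, -0.3, -2.4]
grip_width: 0.0851
```

Emit:
move_arm(targets="0 0 0 0.125 0;0 0 0 0.25 0;0 0 0 0.375 0;0 0 0 0.5 0;0 0 0 0.625 0;0 0 0 0.75 0;0 0 0 0.875 0;0 0 0 1.0 0;0 0 0 1.125 0;0 0 0 1.25 0")

```text
time_s: 8.98
eef_pos: [0.6326, 0.119, 0.1768]
ee_rot: [0.061, -0.666, 0.743, 0.014]
contact_force: [16.3, 16.5, 2.8]
grip_width: 0.0854
```

```bash
cat >> h.py <<'E'
C=np.array([.6608,.1666])   # bolt axis
def rep(z=None):
    s=state(); p,r=tool(); yx=np.arctan2(r[1,0],r[0,0]); yy=np.degrees(np.arctan2(r[1,1],r[0,1]))
    print("t",s["time_s"],"pos",p.round(4),"yaw_x",round(yx,4),"y-yaw",round(yy,2),"j7",s["joint_pos"][6].round(3),"F",s["contact_force"].round(1),"T",s["wrist_torque"].round(2),"w",round(s["grip_width"],4))
    print("z axis",r[:,2].round(4),"shift",(r.T@(np.r_[C,z or p[2]]-p)).round(4))
E
python3 - <<'E'
from h import *
rep(.166); p,r=tool(); yy=np.degrees(np.arctan2(r[1,1],r[0,1])); print("cw to flat",np.radians((yy-15.74+30)%60-30))
E
```

```text
t 8.9833 pos [0.6326 0.119  0.1768] yaw_x -1.6772 y-yaw 173.52 j7 -2.519 F [16.3 16.5  2.8] T [ 1.21 -1.24 -0.1 ] w 0.0854
z axis [ 0.0725  0.1025 -0.9921] shift [-0.0488 -0.0219  0.0176]
cw to flat -0.3878312753736783
```

Positive tool turns lower joint 7, and it has run to its stop (-2.519), tilting the tool. Backing out of that at once, upward and with a negative turn.

Emit:
move_arm(targets="0 0 -0.015 -0.06 0;0 0 -0.03 -0.16 0;0 0 -0.04 -0.28 0;0 0 -0.04 -0.4 0;0 0 -0.04 -0.4 0;0 0 -0.04 -0.4 0")

```text
time_s: 9.48
eef_pos: [0.63, 0.1157, 0.2176]
ee_rot: [-0.064, 0.799, -0.597, -0.002]
contact_force: [0.2, 0.5, -0.6]
grip_width: 0.0858
```

```bash
python3 - <<'E'
from h import *
rep(.21); print(state()["joint_pos"].round(3), tool()[1].round(4).tolist())
f=grab_frame("scene"); cv2.imwrite("pics/s2.png",cv2.resize(f[100:340,240:540,::-1],None,fx=2.6,fy=2.4))
E
```

```text
t 9.4833 pos [0.63   0.1157 0.2176] yaw_x -1.2791 y-yaw -163.76 j7 -2.177 F [ 0.2  0.5 -0.6] T [-0.17  0.04 -0.03] w 0.0858
z axis [ 0.0735  0.1058 -0.9917] shift [-0.0391 -0.0428  0.0152]
[-0.935  1.017  1.399  1.692 -1.161  1.369 -2.177] [[0.2866, -0.9552, 0.0735], [-0.9547, -0.2783, 0.1058], [-0.0806, -0.1004, -0.9917]]
```

Emit:
move_arm(targets="0 0 -0.02 -0.12 0;0 0 -0.04 -0.24 0;0 0 -0.06 -0.36 0;0 0 -0.07 -0.48 0;0 0 -0.07 -0.6 0;0 0 -0.07 -0.72 0;0 0 -0.07 -0.84 0;0 0 -0.07 -0.96 0;0 0 -0.07 -1.08 0;0 0 -0.07 -1.08 0")

```text
time_s: 10.37
eef_pos: [0.6247, 0.1085, 0.2868]
ee_rot: [-0.057, 0.993, -0.1, 0.031]
contact_force: [-0.6, -0.3, -0.1]
grip_width: 0.0856
```

Emit:
move_arm(targets="0 0 0 -0.12 0;0 0 0 -0.24 0;0 0 0 -0.36 0;0 0 0 -0.48 0;0 0 0 -0.6 0;0 0 0 -0.72 0;0 0 0 -0.84 0;0 0 0 -0.96 0;0 0 0 -1.0 0;0 0 0 -1.0 0")

```text
time_s: 11.2
eef_pos: [0.6245, 0.1084, 0.2868]
ee_rot: [-0.035, 0.92, 0.386, 0.054]
contact_force: [0.5, -0.2, -0.3]
grip_width: 0.0854
```

```bash
python3 - <<'E'
from h import *
rep(.21); print(state()["joint_pos"].round(3), tool()[1].round(4).tolist())
p,r=tool()
print("to inner-left point", r.T@(np.array([.25,.36,.3])-p))
E
```

```text
t 11.2 pos [0.6245 0.1084 0.2868] yaw_x 0.7928 y-yaw -44.41 j7 -0.405 F [ 0.5 -0.2 -0.3] T [-0.1   0.11  0.02] w 0.0854
z axis [ 0.0723  0.1068 -0.9916] shift [ 0.0566 -0.013   0.085 ]
[-0.852  0.66   1.047  1.625 -0.736  1.182 -0.405] [[0.6962, 0.7142, 0.0723], [0.7066, -0.6996, 0.1068], [0.1268, -0.0233, -0.9916]]
to inner-left point [-0.08132777 -0.44377243 -0.01334058]
```

View pics/s2.png

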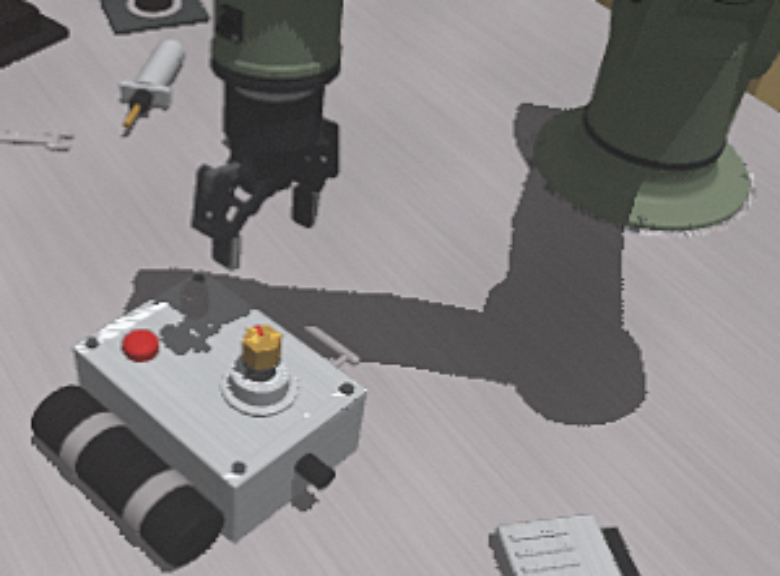

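Tenth-hand check of the scene crop (picture 9): bolt, cap and socket untouched, drawer shut. The tool remains tilted by 7° toward azimuth 56°; I'll try to square it at the inner reach limit on that azimuth.

Emit:
move_arm(targets="-0.081 -0.444 -0.013 0 0;-0.081 -0.444 -0.013 0 0;-0.081 -0.444 -0.013 0 0;-0.081 -0.444 -0.013 0 0;-0.081 -0.444 -0.013 0 0;-0.081 -0.444 -0.013 0 0;-0.081 -0.444 -0.013 0 0;-0.081 -0.444 -0.013 0 0;-0.081 -0.444 -0.013 0 0;-0.081 -0.444 -0.013 0 0")

```text
time_s: 12.03
eef_pos: [0.3381, 0.3025, 0.2972]
ee_rot: [-0.035, 0.922, 0.382, 0.054]
contact_force: [0.8, 1.0, 0.6]
grip_width: 0.0852
```

```bash
python3 - <<'E'
from h import *
rep(.21); print(state()["joint_pos"].round(3), tool()[1].round(4).tolist())
p,r=tool()
print("inner", r.T@(np.array([.17,.25,.3])-p), r.T@(np.array([.12,.18,.3])-p))
E
```

```text
t 12.0333 pos [0.3381 0.3025 0.2972] yaw_x 0.7843 y-yaw -44.9 j7 -1.093 F [0.8 1.  0.6] T [-0.11 -0.   -0.03] w 0.0852
z axis [ 0.0722  0.1054 -0.9918] shift [0.1205 0.3265 0.0955]
[-1.955  0.338  1.406  2.07  -0.477  0.945 -1.093] [[0.7023, 0.7082, 0.0722], [0.7007, -0.7056, 0.1054], [0.1256, -0.0234, -0.9918]]
inner [-0.15443157 -0.08206157 -0.02046302] [-0.23859661 -0.0680784  -0.0314502 ]
```

Emit:
move_arm(targets="-0.04 -0.02 -0.005 0 0;-0.08 -0.04 -0.01 0 0;-0.12 -0.06 -0.015 0 0;-0.154 -0.082 -0.02 0 0;-0.154 -0.082 -0.02 0 0;-0.154 -0.082 -0.02 0 0")

```text
time_s: 12.53
eef_pos: [0.2285, 0.2647, 0.2907]
ee_rot: [-0.03, 0.925, 0.378, 0.035]
contact_force: [-0.1, -0.7, -1.3]
grip_width: 0.0855
```

```bash
python3 - <<'E'
from h import *
rep(.21); print(state()["joint_pos"].round(3))
E
```

```text
t 12.5333 pos [0.2285 0.2647 0.2907] yaw_x 0.7757 y-yaw -45.42 j7 -2.076 F [-0.1 -0.7 -1.3] T [-0.03  0.04  0.01] w 0.0855
z axis [ 0.0422  0.0812 -0.9958] shift [0.232  0.3755 0.0906]
[-2.055 -0.223  0.899  2.252  0.223  0.949 -2.076]
```

The trick works: the tilt is falling (0.128 → 0.092). Continuing inward.

Emit:
move_arm(targets="-0.03 0.005 0 0 0;-0.06 0.01 0 0 0;-0.09 0.01 0 0 0;-0.09 0.01 0 0 0;-0.09 0.01 0 0 0")

```text
time_s: 12.95
eef_pos: [0.1771, 0.2008, 0.2842]
ee_rot: [-0.031, 0.926, 0.375, 0.034]
contact_force: [0.3, 0.7, -0.6]
grip_width: 0.0852
```

```bash
python3 - <<'E'
from h import *
rep(.21); print(state()["joint_pos"].round(3))
E
```

```text
t 12.95 pos [0.1771 0.2008 0.2842] yaw_x 0.768 y-yaw -45.83 j7 -2.058 F [ 0.3  0.7 -0.6] T [-0.06  0.05 -0.03] w 0.0852
z axis [ 0.0394  0.0837 -0.9957] shift [0.3165 0.3637 0.0901]
[-1.526 -0.3    0.351  2.384  0.132  0.951 -2.058]
```

Emit:
move_arm(targets="-0.02 0.007 0 0 0;-0.042 0.015 0 0 0;-0.055 0.02 0 0 0;-0.055 0.02 0 0 0")

```text
time_s: 13.28
eef_pos: [0.169, 0.1763, 0.2847]
ee_rot: [-0.034, 0.926, 0.373, 0.035]
contact_force: [-0.5, 0.3, 0.7]
grip_width: 0.0856
```

```bash
python3 - <<'E'
from h import *
rep(.21); print(state()["joint_pos"].round(3))
E
```

```text
t 13.2833 pos [0.169  0.1763 0.2847] yaw_x 0.7644 y-yaw -46.01 j7 -1.855 F [-0.5  0.3  0.7] T [-0.07  0.03  0.06] w 0.0856
z axis [ 0.0393  0.0893 -0.9952] shift [0.3401 0.3511 0.0928]
[-1.085 -0.302  0.036  2.408  0.     0.938 -1.855]
```

```bash
python3 - <<'E'
from h import *
for n in ("scene","side"):
    p=camera_params(n)
    for az in (-114,-100,-90,-75,-60):
        a=np.radians(az); print(n,az,[proj([r*np.cos(a),r*np.sin(a),z],p)[0].round().tolist() for r in(.75,.95) for z in (0,.3,.5)])
p,r=tool(); print(p, "to (.3,.3,.4)", r.T@(np.array([.35,.3,.36])-p), "to (.5,-.1)",r.T@(np.array([.5,-.1,.36])-p))
E
```

```text
scene -114 [[427.0, 68.0], [438.0, 3.0], [446.0, -48.0], [416.0, 51.0], [425.0, -11.0], [432.0, -58.0]]
scene -100 [[390.0, 71.0], [397.0, 5.0], [402.0, -47.0], [373.0, 54.0], [377.0, -9.0], [381.0, -57.0]]
scene -90 [[365.0, 76.0], [369.0, 8.0], [373.0, -45.0], [342.0, 59.0], [344.0, -5.0], [346.0, -55.0]]
scene -75 [[330.0, 88.0], [330.0, 18.0], [331.0, -39.0], [300.0, 73.0], [297.0, 6.0], [294.0, -47.0]]
scene -60 [[299.0, 106.0], [296.0, 32.0], [293.0, -28.0], [260.0, 94.0], [252.0, 22.0], [246.0, -35.0]]
side -114 [[673.0, 189.0], [728.0, 97.0], [776.0, 18.0], [694.0, 166.0], [747.0, 78.0], [793.0, 4.0]]
side -100 [[608.0, 168.0], [649.0, 81.0], [684.0, 7.0], [616.0, 144.0], [654.0, 61.0], [686.0, -7.0]]
side -90 [[565.0, 159.0], [598.0, 74.0], [626.0, 2.0], [566.0, 134.0], [596.0, 54.0], [621.0, -12.0]]
side -75 [[505.0, 151.0], [529.0, 68.0], [549.0, -1.0], [497.0, 125.0], [517.0, 48.0], [534.0, -16.0]]
side -60 [[449.0, 150.0], [466.0, 68.0], [479.0, -1.0], [433.0, 125.0], [446.0, 48.0], [456.0, -15.0]]
[0.16898789 0.17634437 0.28467179] to (.3,.3,.4) [ 0.22215024  0.03393561 -0.05681623] to (.5,-.1) [ 0.05425411  0.42562468 -0.08665845]
```

```bash
python3 - <<'E'
from h import *
p,r=tool(); W=[p,[.42,.02,.45],[.25,-.34,.6],[-.17,-.39,.66],[-.17,-.39,.76]]
for a,b in zip(W,W[1:]): print((r.T@(np.array(b)-a)).round(3))
E
```

```text
[ 0.088  0.28  -0.169]
[-0.357  0.135 -0.188]
[-0.331 -0.258 -0.081]
[ 0.009 -0.004 -0.1  ]
```

Emit:
move_arm(targets="0.088 0.28 -0.169 0 0;0.088 0.28 -0.169 0 0;0.088 0.28 -0.169 0 0;0.088 0.28 -0.169 0 0;0.088 0.28 -0.169 0 0;0.088 0.28 -0.169 0 0;0.088 0.28 -0.169 0 0;0.088 0.28 -0.169 0 0;0.088 0.28 -0.169 0 0;0.088 0.28 -0.169 0 0")

```text
time_s: 14.12
eef_pos: [0.4227, 0.0186, 0.4517]
ee_rot: [-0.034, 0.928, 0.368, 0.035]
contact_force: [0.2, 0.7, -0.5]
grip_width: 0.0855
```

Emit:
move_arm(targets="-0.357 0.135 -0.188 0 0;-0.357 0.135 -0.188 0 0;-0.357 0.135 -0.188 0 0;-0.357 0.135 -0.188 0 0;-0.357 0.135 -0.188 0 0;-0.357 0.135 -0.188 0 0;-0.357 0.135 -0.188 0 0;-0.357 0.135 -0.188 0 0;-0.357 0.135 -0.188 0 0;-0.357 0.135 -0.188 0 0")

```text
time_s: 14.95
eef_pos: [0.2534, -0.3268, 0.5959]
ee_rot: [-0.035, 0.93, 0.364, 0.035]
contact_force: [-0.0, -1.4, -0.2]
grip_width: 0.0852
```

```bash
python3 - <<'E'
from h import *
rep(.21); print(state()["joint_pos"].round(3))
p,r=tool();print((r.T@(np.array([-.17,-.39,.66])-p)).round(3))
E
```

```text
t 14.95 pos [ 0.2534 -0.3268  0.5959] yaw_x 0.7445 y-yaw -47.14 j7 -0.235 F [-0.  -1.4 -0.2] T [-0.11 -0.02  0.03] w 0.0852
z axis [ 0.0405  0.0907 -0.9951] shift [ 0.5961 -0.0694  0.4453]
[-0.685 -0.22   1.256  1.413  0.113  1.811 -0.235]
[-0.347 -0.244 -0.087]
```

Emit:
move_arm(targets="-0.347 -0.244 -0.087 0 0;-0.347 -0.244 -0.087 0 0;-0.347 -0.244 -0.087 0 0;-0.347 -0.244 -0.087 0 0;-0.347 -0.244 -0.087 0 0;-0.347 -0.244 -0.087 0 0;-0.347 -0.244 -0.087 0 0;-0.347 -0.244 -0.087 0 0;-0.347 -0.244 -0.087 0 0;-0.347 -0.244 -0.087 0 0")

```text
time_s: 15.78
eef_pos: [0.0136, -0.3598, 0.6363]
ee_rot: [-0.031, 0.932, 0.36, 0.033]
contact_force: [-0.1, 1.0, -0.3]
grip_width: 0.0855
```

```bash
python3 - <<'E'
from h import *
rep(.21); print(state()["joint_pos"].round(3))
p,r=tool();print((r.T@(np.array([-.17,-.39,.66])-p)).round(3),(r.T@[0,0,.1]).round(3))
E
```

```text
t 15.7833 pos [ 0.0136 -0.3598  0.6363] yaw_x 0.7366 y-yaw -47.63 j7 0.431 F [-0.1  1.  -0.3] T [-0.05 -0.05 -0.01] w 0.0855
z axis [ 0.0384  0.0822 -0.9959] shift [0.7944 0.0622 0.4926]
[ 0.422 -0.142  0.835  1.37   0.046  1.933  0.431]
[-0.154 -0.102 -0.033] [ 0.008 -0.003 -0.1  ]
```

Emit:
move_arm(targets="-0.04 -0.03 -0.01 0 0;-0.07 -0.05 -0.03 0 0;-0.09 -0.06 -0.05 0 0;-0.09 -0.06 -0.07 0 0;-0.09 -0.06 -0.07 0 0")

```text
time_s: 16.2
eef_pos: [-0.0164, -0.3619, 0.6466]
ee_rot: [-0.023, 0.933, 0.358, 0.025]
contact_force: [-0.2, 0.1, 0.6]
grip_width: 0.0853
```

```bash
python3 - <<'E'
from h import *
rep(.21); print(state()["joint_pos"].round(4))
E
```

```text
t 16.2 pos [-0.0164 -0.3619  0.6466] yaw_x 0.7316 y-yaw -47.99 j7 0.591 F [-0.2  0.1  0.6] T [-0.1   0.04 -0.03] w 0.0853
z axis [ 0.0297  0.0614 -0.9977] shift [0.8277 0.0719 0.4881]
[ 0.9729 -0.0758  0.4595  1.3333 -0.0047  1.933   0.5905]
```

Working well: the tilt is now 0.068 and falling straight toward zero. More of the same.

Emit:
move_arm(targets="-0.03 -0.02 -0.03 0 0;-0.05 -0.04 -0.07 0 0;-0.05 -0.04 -0.07 0 0;-0.05 -0.04 -0.07 0 0;-0.05 -0.04 -0.07 0 0;-0.05 -0.04 -0.07 0 0;-0.05 -0.04 -0.07 0 0")

```text
time_s: 16.78
eef_pos: [-0.0576, -0.3681, 0.658]
ee_rot: [-0.011, 0.935, 0.355, 0.018]
contact_force: [0.3, -0.3, -0.1]
grip_width: 0.0855
```

```bash
python3 - <<'E'
from h import *
rep(.21); print(state()["joint_pos"].round(4))
E
```

```text
t 16.7833 pos [-0.0576 -0.3681  0.658 ] yaw_x 0.7262 y-yaw -48.37 j7 0.742 F [ 0.3 -0.3 -0.1] T [-0.05 -0.03 -0.02] w 0.0855
z axis [ 0.0263  0.0336 -0.9991] shift [0.8725 0.081  0.4845]
[ 1.7446 -0.0275 -0.1477  1.2697 -0.0315  1.9333  0.742 ]
```

Emit:
move_arm(targets="-0.035 -0.015 0 0 0;-0.07 -0.03 -0.02 0 0;-0.09 -0.045 -0.06 0 0;-0.09 -0.045 -0.06 0 0;-0.09 -0.045 -0.06 0 0;-0.09 -0.045 -0.06 0 0")

```text
time_s: 17.28
eef_pos: [-0.1435, -0.3945, 0.6665]
ee_rot: [0.0, 0.936, 0.351, 0.012]
contact_force: [0.2, -0.5, -0.2]
grip_width: 0.0854
```

```bash
python3 - <<'E'
from h import *
rep(.21); print(state()["joint_pos"].round(4))
E
```

```text
t 17.2833 pos [-0.1435 -0.3945  0.6665] yaw_x 0.7184 y-yaw -48.85 j7 0.967 F [ 0.2 -0.5 -0.2] T [-0.03 -0.08  0.02] w 0.0854
z axis [ 0.0223  0.008  -0.9997] shift [0.9645 0.1028 0.4788]
[ 1.2362  0.0352  0.5985  1.1926 -0.042   1.9332  0.9675]
```

Tilt down to 0.023 rad, good enough. Returning over the bolt by the same way.

Emit:
move_arm(targets="0.268 0.215 0.124 0 0;0.268 0.215 0.124 0 0;0.268 0.215 0.124 0 0;0.268 0.215 0.124 0 0;0.268 0.215 0.124 0 0;0.268 0.215 0.124 0 0;0.268 0.215 0.124 0 0;0.268 0.215 0.124 0 0;0.268 0.215 0.124 0 0;0.268 0.215 0.124 0 0")

```text
time_s: 18.12
eef_pos: [0.2077, -0.377, 0.5471]
ee_rot: [-0.003, 0.936, 0.352, 0.012]
contact_force: [-0.4, -0.1, -0.2]
grip_width: 0.0851
```

Emit:
move_arm(targets="0.42 -0.071 0.109 0 0;0.42 -0.071 0.109 0 0;0.42 -0.071 0.109 0 0;0.42 -0.071 0.109 0 0;0.42 -0.071 0.109 0 0;0.42 -0.071 0.109 0 0;0.42 -0.071 0.109 0 0;0.42 -0.071 0.109 0 0;0.42 -0.071 0.109 0 0;0.42 -0.071 0.109 0 0")

```text
time_s: 18.95
eef_pos: [0.4618, -0.0651, 0.4539]
ee_rot: [-0.004, 0.937, 0.348, 0.011]
contact_force: [0.5, -1.2, 0.2]
grip_width: 0.0856
```

```bash
python3 - <<'E'
from h import *
rep(.26); print(state()["joint_pos"].round(3))
E
```

```text
t 18.95 pos [ 0.4618 -0.0651  0.4539] yaw_x 0.7114 y-yaw -49.24 j7 -0.871 F [ 0.5 -1.2  0.2] T [-0.1   0.02 -0.03] w 0.0856
z axis [ 0.0187  0.0152 -0.9997] shift [ 0.2973 -0.0457  0.2011]
[ 0.371  0.096 -0.382  1.636  0.021  1.398 -0.871]
```

Emit:
move_arm(targets="0.297 -0.046 0.2 -0.12 0;0.297 -0.046 0.2 -0.12 0;0.297 -0.046 0.2 -0.12 0;0.297 -0.046 0.2 -0.12 0;0.297 -0.046 0.2 -0.12 0;0.297 -0.046 0.2 -0.12 0;0.297 -0.046 0.2 -0.12 0;0.297 -0.046 0.2 -0.12 0;0.297 -0.046 0.2 -0.12 0;0.297 -0.046 0.2 -0.12 0")

```text
time_s: 19.78
eef_pos: [0.6596, 0.1708, 0.2554]
ee_rot: [-0.005, 0.915, 0.403, 0.008]
contact_force: [0.5, 0.6, 0.6]
grip_width: 0.0851
```

```bash
python3 - <<'E'
from h import *
rep(.152); print(state()["joint_pos"].round(3))
E
```

```text
t 19.7833 pos [0.6596 0.1708 0.2554] yaw_x 0.8289 y-yaw -42.5 j7 -1.279 F [0.5 0.6 0.6] T [-0.    0.03 -0.03] w 0.0851
z axis [ 0.0109  0.0157 -0.9998] shift [-0.0043  0.004   0.1033]
[-0.065  0.616 -0.443  1.405  0.263  1.163 -1.279]
```

Emit:
move_arm(targets="-0.0043 0.004 0.03 0 0;-0.0043 0.004 0.06 0 0;-0.0043 0.004 0.09 0 0;-0.0043 0.004 0.105 0 0;-0.0043 0.004 0.105 0 0;-0.0043 0.004 0.105 0 0")

```text
time_s: 20.28
eef_pos: [0.6602, 0.1663, 0.1499]
ee_rot: [-0.005, 0.916, 0.401, 0.007]
contact_force: [0.8, 0.3, 0.9]
grip_width: 0.0856
```

```bash
python3 - <<'E'
from h import *
rep(.15)
f=grab_frame("scene")[:,:,::-1]; g=grab_frame("side")[:,:,::-1]
cv2.imwrite("pics/g1.png",np.hstack([cv2.resize(f[180:300,280:400],(400,400),interpolation=2),cv2.resize(g[160:280,200:320],(400,400),interpolation=2)]))
E
```

```text
t 20.2833 pos [0.6602 0.1663 0.1499] yaw_x 0.8251 y-yaw -42.72 j7 -1.316 F [0.8 0.3 0.9] T [ 0.01  0.04 -0.  ] w 0.0856
z axis [ 0.0086  0.0151 -0.9998] shift [ 0.0007  0.0002 -0.0001]
```

View pics/g1.png

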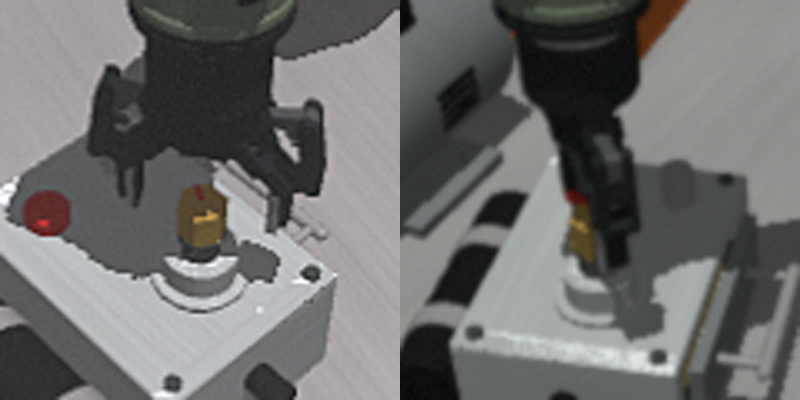

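Picture 10 shows the jaws straddling the bolt head on both sides. Closing with a slight backward bias.

Emit:
move_arm(targets="0 0 0 -0.02 0.3;0 0 0 -0.02 0.6;0 0 0 -0.02 1;0 0 0 -0.02 1;0 0 0 -0.02 1;0 0 0 -0.02 1;0 0 0 -0.02 1;0 0 0 -0.02 1", grip_force=30)

```text
time_s: 21.05
eef_pos: [0.6614, 0.1666, 0.152]
ee_rot: [-0.005, 0.912, 0.411, 0.009]
contact_force: [-0.1, -1.8, 2.8]
grip_width: 0.0298
```

```bash
python3 - <<'E'
from h import *
rep(.15)
E
```

```text
t 21.05 pos [0.6614 0.1666 0.152 ] yaw_x 0.8465 y-yaw -41.5 j7 -1.298 F [-0.1 -1.8  2.8] T [-0.26 -0.02  0.07] w 0.0298
z axis [ 0.0124  0.016  -0.9998] shift [-0.0004 -0.0004  0.002 ]
```

Emit:
move_arm(targets="0 0 0 -0.1 1;0 0 -0.0002 -0.2 1;0 0 -0.0003 -0.3 1;0 0 -0.0004 -0.4 1;0 0 -0.0005 -0.5 1;0 0 -0.0005 -0.5 1")

```text
time_s: 21.55
eef_pos: [0.6615, 0.1665, 0.1525]
ee_rot: [-0.003, 0.78, 0.625, 0.01]
contact_force: [1.4, -1.3, 4.4]
grip_width: 0.0294
```

```bash
python3 - <<'E'
from h import *
rep(.15)
p=camera_params("wrist"); w=grab_frame("wrist")[:,:,::-1]; cv2.imwrite("pics/wg.png",w)
print(proj([[.6608,.1666,.175]],p), [(np.round(np.array(e["extent"])*[640,400,640,400]).tolist(),round(e["confidence"],2)) for e in search_frame("bolt_head","wrist")][:2])
for n in("scene","side"):
    grab_frame(n); print(n,[(np.round(np.array(e["extent"])*[640,400,640,400],1).tolist(),round(e["confidence"],2)) for e in search_frame("bolt_head",n)][:2])
E
```

```text
t 21.55 pos [0.6615 0.1665 0.1525] yaw_x 1.3513 y-yaw -12.58 j7 -0.861 F [ 1.4 -1.3  4.4] T [-0.13  0.17  0.  ] w 0.0294
z axis [ 0.0123  0.0163 -0.9998] shift [-0.0001 -0.0007  0.0025]
[[322.90199952 269.44038363]] [([292.0, 213.0, 61.0, 87.0], 0.77)]
scene [([334.2, 235.0, 13.0, 24.3], 0.76)]
side [([251.1, 220.0, 15.6, 25.2], 0.71)]
```

Emit:
move_arm(targets="0 0 0 -0.1 1;0 0 -0.0002 -0.2 1;0 0 -0.0002 -0.2 1;0 0 -0.0002 -0.2 1")

```text
time_s: 22.18
eef_pos: [0.6615, 0.1665, 0.1526]
ee_rot: [-0.001, 0.718, 0.696, 0.01]
contact_force: [1.8, -0.8, 3.1]
grip_width: 0.0295
```

Emit:
move_arm(targets="0 0 0 -0.1 1;0 0 -0.0002 -0.2 1;0 0 -0.0002 -0.2 1")

```text
time_s: 22.43
eef_pos: [0.6616, 0.1664, 0.1528]
ee_rot: [-0.0, 0.644, 0.765, 0.01]
contact_force: [1.9, -1.1, 3.9]
grip_width: 0.0294
```

Emit:
move_arm(targets="0 0 0 -0.1 1;0 0 -0.0002 -0.2 1;0 0 -0.0002 -0.2 1;0 0 -0.0002 -0.2 1")

```text
time_s: 22.77
eef_pos: [0.6616, 0.1665, 0.153]
ee_rot: [0.001, 0.567, 0.823, 0.01]
contact_force: [2.8, 0.0, 2.5]
grip_width: 0.0299
```

```bash
python3 - <<'E'
from h import *
rep()
fz=[]
for i in range(4): grab_frame("side"); fz.append(state()["contact_force"][2])
print(fz)
E
```

```text
t 22.7667 pos [0.6616 0.1665 0.153 ] yaw_x 1.9348 y-yaw 20.84 j7 -0.352 F [2.8 0.  2.5] T [-0.23 -0.18  0.07] w 0.0299
z axis [ 0.0126  0.0163 -0.9998] shift [ 0.0004 -0.0007 -0.    ]
[np.float64(2.5088711404089286), np.float64(3.0704306167081596), np.float64(1.760734876876023), np.float64(2.526255331982452)]
```

Emit:
move_arm(targets="0 0 0 -0.1 1;0 0 0 -0.2 1;0 0 0 -0.2 1;0 0 0 -0.2 1")

```text
time_s: 23.3
eef_pos: [0.6617, 0.1667, 0.1531]
ee_rot: [0.002, 0.483, 0.876, 0.01]
contact_force: [4.3, 1.0, 2.1]
grip_width: 0.0295
```

```bash
cat > f.py <<'E'
from h import *
rep(); fz=[]
for i in range(4): grab_frame("side"); fz.append(state()["contact_force"])
print("meanF",np.mean(fz,0).round(2))
E
python3 f.py
```

```text
t 23.3 pos [0.6617 0.1667 0.1531] yaw_x 2.1341 y-yaw 32.27 j7 -0.177 F [4.3 1.  2.1] T [ 0.02 -0.34  0.03] w 0.0295
z axis [ 0.0128  0.0164 -0.9998] shift [ 0.0004 -0.0008 -0.    ]
meanF [3.61 1.16 1.53]
```

Emit:
move_arm(targets="0 0 0 -0.1 1;0 0 0 -0.2 1;0 0 0 -0.2 1;0 0 0 -0.2 1")

```text
time_s: 23.83
eef_pos: [0.6617, 0.1668, 0.1532]
ee_rot: [0.003, 0.394, 0.919, 0.01]
contact_force: [3.0, 0.6, 3.3]
grip_width: 0.0296
```

```bash
python3 f.py
```

```text
t 23.8333 pos [0.6617 0.1668 0.1532] yaw_x 2.3319 y-yaw 43.61 j7 -0.002 F [3.  0.6 3.3] T [ 0.08 -0.2   0.08] w 0.0296
z axis [ 0.013   0.0164 -0.9998] shift [ 0.0005 -0.0008 -0.    ]
meanF [2.64 1.17 3.32]
```

Emit:
move_arm(targets="0 0 0 -0.1 1;0 0 0 -0.2 1;0 0 0 -0.2 1;0 0 0 -0.2 1")

```text
time_s: 24.37
eef_pos: [0.6617, 0.1668, 0.1533]
ee_rot: [0.004, 0.301, 0.953, 0.01]
contact_force: [3.6, 1.0, 3.9]
grip_width: 0.0292
```

```bash
python3 f.py
```

```text
t 24.3667 pos [0.6617 0.1668 0.1533] yaw_x 2.5295 y-yaw 54.93 j7 0.173 F [3.6 1.  3.9] T [ 0.09 -0.27  0.04] w 0.0292
z axis [ 0.0131  0.0163 -0.9998] shift [ 0.0006 -0.0007 -0.    ]
meanF [2.61 1.29 3.99]
```

Still on the thread after 1.68 rad (upward force about 4 N). Continuing.

Emit:
move_arm(targets="0 0 0 -0.1 1;0 0 0 -0.2 1;0 0 0 -0.2 1;0 0 0 -0.2 1")

```text
time_s: 24.9
eef_pos: [0.6617, 0.1669, 0.1534]
ee_rot: [0.005, 0.205, 0.979, 0.009]
contact_force: [1.4, 0.8, 5.4]
grip_width: 0.0293
```

```bash
python3 f.py
```

```text
t 24.9 pos [0.6617 0.1669 0.1534] yaw_x 2.7285 y-yaw 66.34 j7 0.35 F [1.4 0.8 5.4] T [ 0.05 -0.15 -0.01] w 0.0293
z axis [ 0.0132  0.0161 -0.9998] shift [ 0.0007 -0.0006 -0.    ]
meanF [2.22 0.97 5.23]
```

Emit:
move_arm(targets="0 0 0 -0.1 1;0 0 0 -0.2 1;0 0 0 -0.2 1;0 0 0 -0.2 1")

```text
time_s: 25.43
eef_pos: [0.6617, 0.1669, 0.153]
ee_rot: [0.006, 0.108, 0.994, 0.009]
contact_force: [4.8, 2.5, -2.1]
grip_width: 0.0294
```

```bash
python3 f.py
```

```text
t 25.4333 pos [0.6617 0.1669 0.153 ] yaw_x 2.9251 y-yaw 77.61 j7 0.526 F [ 4.8  2.5 -2.1] T [ 0.36 -0.84  0.08] w 0.0294
z axis [ 0.0131  0.0161 -0.9998] shift [ 0.0008 -0.0004 -0.    ]
meanF [ 5.28  2.33 -1.91]
```

The vertical force flipped from +5 to -2 N: the bolt is off the thread and hanging in the gripper. Releasing so that it drops, then checking.

Emit:
move_arm(targets="0 0 0 0 0.3;0 0 0 0 0.3;0 0 0 0 0.3;0 0 0 0 0.3;0 0 0 0 0.3")

```text
time_s: 26.05
eef_pos: [0.6615, 0.1668, 0.153]
ee_rot: [0.006, 0.109, 0.994, 0.008]
contact_force: [-0.0, 0.2, 0.0]
grip_width: 0.0597
```

```bash
python3 - <<'E'
from h import *
rep(.147)
v=np.load("unit.npy")
for n in("scene","side"):
    p=camera_params(n); f=grab_frame(n)[:,:,::-1]; cv2.imwrite(f"pics/d_{n}.png",f)
    print(n,[(np.round(np.array(e["extent"])*[640,400,640,400],1).tolist(),round(e["confidence"],2)) for e in search_frame("bolt_head",n)][:2],
     [proj([.661,.1667,z],p)[0].round(1).tolist() for z in (.176,.170)])
f=cv2.imread("pics/d_scene.png");g=cv2.imread("pics/d_side.png")
cv2.imwrite("pics/d.png",np.hstack([cv2.resize(f[200:300,290:390],(400,400),interpolation=2),cv2.resize(g[180:280,210:310],(400,400),interpolation=2)]))
E
```

```text
t 26.05 pos [0.6615 0.1668 0.153 ] yaw_x 2.9238 y-yaw 77.53 j7 0.524 F [-0.   0.2  0. ] T [0.04 0.   0.01] w 0.0597
z axis [ 0.0129  0.0157 -0.9998] shift [ 0.0007 -0.0004  0.006 ]
scene [([334.2, 239.4, 3.6, 16.2], 0.46)] [[340.9, 239.7], [340.9, 241.5]]
side [([248.7, 222.2, 14.5, 22.2], 0.85)] [[258.4, 223.2], [258.7, 225.3]]
```

View pics/d.png

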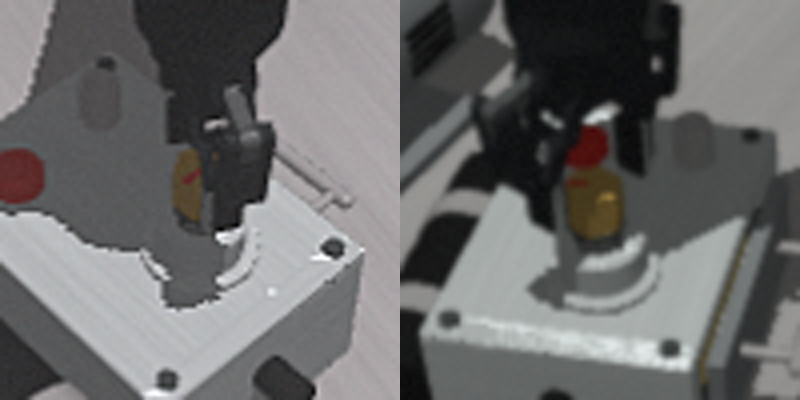

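Picture 11 shows the head lower, between the open jaws; the side box top went from row 220.0 to 222.2 (2.1 px predicted for 6 mm), so it has dropped. Now I'll re-index the open jaws 60° back to get joint room, go 6 mm down and grip.

Emit:
move_arm(targets="0 0 0.001 -0.12 0.3;0 0 0.002 -0.24 0.3;0 0 0.003 -0.36 0.3;0 0 0.004 -0.48 0.3;0 0 0.005 -0.6 0.3;0 0 0.006 -0.72 0.3;0 0 0.006 -0.84 0.3;0 0 0.006 -0.96 0.3;0 0 0.006 -1.047 0.3;0 0 0.006 -1.047 0.3")

```text
time_s: 27.08
eef_pos: [0.6617, 0.1668, 0.1468]
ee_rot: [0.009, -0.405, 0.914, 0.005]
contact_force: [-1.1, -0.4, 0.1]
grip_width: 0.06
```

```bash
python3 - <<'E'
from h import *
rep(.147); print(state()["joint_pos"].round(2))
E
```

```text
t 27.0833 pos [0.6617 0.1668 0.1468] yaw_x -2.3077 y-yaw 137.78 j7 1.476 F [-1.1 -0.4  0.1] T [-0.03  0.01 -0.02] w 0.06
z axis [ 0.0127  0.0161 -0.9998] shift [ 0.0007  0.0005 -0.0002]
[ 0.27  0.93 -1.09  1.49  0.85  1.23  1.48]
```

Emit:
move_arm(targets="0 0 0 0.003 1;0 0 0 0.003 1;0 0 0 0.003 1;0 0 0 0.003 1;0 0 0 0.003 1;0 0 0 0.003 1", grip_force=30)

```text
time_s: 27.58
eef_pos: [0.6616, 0.1668, 0.1469]
ee_rot: [0.009, -0.403, 0.915, 0.005]
contact_force: [-1.3, -0.5, 1.0]
grip_width: 0.0296
```

Emit:
move_arm(targets="0 0 0.0001 0.12 1;0 0 0.0002 0.24 1;0 0 0.0003 0.36 1;0 0 0.0005 0.48 1;0 0 0.0006 0.6 1;0 0 0.0007 0.72 1;0 0 0.0008 0.84 1;0 0 0.0009 0.96 1;0 0 0.001 1.05 1;0 0 0.001 1.05 1")

```text
time_s: 28.42
eef_pos: [0.6616, 0.1667, 0.1461]
ee_rot: [0.006, 0.112, 0.994, 0.008]
contact_force: [-2.0, 0.5, 0.5]
grip_width: 0.0293
```

```bash
python3 f.py
```

```text
t 28.4167 pos [0.6616 0.1667 0.1461] yaw_x 2.9171 y-yaw 77.15 j7 0.512 F [-2.   0.5  0.5] T [-0.9   0.2  -0.03] w 0.0293
z axis [ 0.013   0.015  -0.9998] shift [ 0.0007 -0.0003 -0.    ]
meanF [-1.88 -0.59  1.66]
```

Emit:
move_arm(targets="0 0 0.0001 0.12 1;0 0 0.0002 0.24 1;0 0 0.0003 0.36 1;0 0 0.0005 0.48 1;0 0 0.0006 0.6 1;0 0 0.0007 0.72 1;0 0 0.0008 0.84 1;0 0 0.0009 0.96 1;0 0 0.001 1.045 1;0 0 0.001 1.045 1")

```text
time_s: 29.45
eef_pos: [0.6616, 0.1671, 0.1449]
ee_rot: [0.0, 0.591, 0.807, 0.01]
contact_force: [0.3, -0.4, -0.4]
grip_width: 0.0293
```

Emit:
move_arm(targets="0 0 0.0001 0.12 1;0 0 0.0002 0.24 1;0 0 0.0003 0.36 1;0 0 0.0005 0.48 1;0 0 0.0006 0.6 1;0 0 0.0007 0.72 1;0 0 0.0008 0.84 1;0 0 0.0009 0.96 1;0 0 0.001 1.045 1;0 0 0.001 1.045 1")

```text
time_s: 30.28
eef_pos: [0.6619, 0.1671, 0.1439]
ee_rot: [-0.005, 0.914, 0.404, 0.009]
contact_force: [2.3, -1.1, -0.6]
grip_width: 0.0292
```

```bash
python3 f.py
```

```text
t 30.2833 pos [0.6619 0.1671 0.1439] yaw_x 0.8329 y-yaw -42.28 j7 -1.317 F [ 2.3 -1.1 -0.6] T [-0.71 -0.54 -0.06] w 0.0292
z axis [ 0.0132  0.0158 -0.9998] shift [-0.0011 -0.0005 -0.    ]
meanF [ 3.29 -0.99  0.5 ]
```

Half a turn forward is done with low forces. Opening, winding back 180° and gripping again.

Emit:
move_arm(targets="0 0 0 0 0.3;0 0 0 0 0.3;0 0 0 0 0.3;0 0 0 0 0.3;0 0 0 -0.12 0.3;0 0 0 -0.24 0.3;0 0 0 -0.36 0.3;0 0 0 -0.48 0.3;0 0 0 -0.6 0.3;0 0 0 -0.72 0.3")

```text
time_s: 31.32
eef_pos: [0.6618, 0.1671, 0.1439]
ee_rot: [-0.001, 0.71, 0.704, 0.01]
contact_force: [0.3, -1.1, -0.3]
grip_width: 0.06
```

Emit:
move_arm(targets="0 0 0 -0.12 0.3;0 0 0 -0.24 0.3;0 0 0 -0.36 0.3;0 0 0 -0.48 0.3;0 0 0 -0.6 0.3;0 0 0 -0.72 0.3;0 0 0 -0.84 0.3;0 0 0 -0.96 0.3;0 0 0 -1.08 0.3;0 0 0 -1.2 0.3")

```text
time_s: 32.15
eef_pos: [0.6618, 0.167, 0.1439]
ee_rot: [0.005, 0.185, 0.983, 0.009]
contact_force: [-0.3, -0.3, 0.9]
grip_width: 0.0603
```

```bash
python3 - <<'E'
from h import *
rep(.144); p,r=tool(); y=np.arctan2(r[1,0],r[0,0]); print("turn to 3.9745:",-(((.8329+np.pi)-y)%(2*np.pi)), state()["joint_pos"].round(2))
E
```

```text
t 32.15 pos [0.6618 0.167  0.1439] yaw_x 2.7698 y-yaw 68.7 j7 0.377 F [-0.3 -0.3  0.9] T [-0.05 -0.04  0.07] w 0.0603
z axis [ 0.013   0.0162 -0.9998] shift [ 0.0008 -0.0008 -0.0001]
turn to 3.9745: -1.2047419546865514 [ 0.17  0.84 -0.86  1.49  0.68  1.1   0.38]
```

Emit:
move_arm(targets="0 0 0 -0.12 0.3;0 0 0 -0.24 0.3;0 0 0 -0.36 0.3;0 0 0 -0.48 0.3;0 0 0 -0.6 0.3;0 0 0 -0.72 0.3;0 0 0 -0.84 0.3;0 0 0 -0.96 0.3;0 0 0 -1.08 0.3;0 0 0 -1.205 0.3")

```text
time_s: 32.98
eef_pos: [0.6618, 0.1669, 0.1439]
ee_rot: [0.009, -0.407, 0.913, 0.005]
contact_force: [-0.4, 0.8, -0.5]
grip_width: 0.0598
```

```bash
python3 - <<'E'
from h import *
rep(.144); p,r=tool(); y=np.arctan2(r[1,0],r[0,0]); print("resid turn:",-((.8329+np.pi-y+np.pi)%(2*np.pi)-np.pi), state()["joint_pos"].round(2))
E
```

```text
t 32.9833 pos [0.6618 0.1669 0.1439] yaw_x -2.3022 y-yaw 138.09 j7 1.477 F [-0.4  0.8 -0.5] T [-0.07  0.02  0.03] w 0.0598
z axis [ 0.0128  0.0161 -0.9998] shift [ 0.0009  0.0005 -0.0001]
resid turn: 0.006444571038013436 [ 0.28  0.94 -1.1   1.49  0.86  1.23  1.48]
```

Emit:
move_arm(targets="0 0 0 0.006 1;0 0 0 0.006 1;0 0 0 0.006 1;0 0 0 0.006 1;0 0 0 0.006 1;0 0 0 0.006 1", grip_force=30)

```text
time_s: 33.48
eef_pos: [0.6617, 0.1669, 0.144]
ee_rot: [0.009, -0.404, 0.915, 0.005]
contact_force: [-1.0, -1.1, 0.1]
grip_width: 0.0293
```

Emit:
move_arm(targets="0 0 0.0001 0.12 1;0 0 0.0002 0.24 1;0 0 0.0003 0.36 1;0 0 0.0005 0.48 1;0 0 0.0006 0.6 1;0 0 0.0007 0.72 1;0 0 0.0008 0.84 1;0 0 0.0009 0.96 1;0 0 0.001 1.08 1;0 0 0.001 1.08 1")

```text
time_s: 34.32
eef_pos: [0.6617, 0.1668, 0.1431]
ee_rot: [0.006, 0.127, 0.992, 0.008]
contact_force: [1.0, -1.2, -0.8]
grip_width: 0.0293
```

Emit:
move_arm(targets="0 0 0.0001 0.12 1;0 0 0.0002 0.24 1;0 0 0.0003 0.36 1;0 0 0.0005 0.48 1;0 0 0.0006 0.6 1;0 0 0.0007 0.72 1;0 0 0.0008 0.84 1;0 0 0.0009 0.96 1;0 0 0.001 1.08 1;0 0 0.001 1.08 1")

```text
time_s: 35.15
eef_pos: [0.6617, 0.167, 0.1421]
ee_rot: [0.001, 0.62, 0.785, 0.01]
contact_force: [0.3, 0.1, -2.5]
grip_width: 0.0293
```

```bash
python3 f.py
```

```text
t 35.15 pos [0.6617 0.167  0.1421] yaw_x 1.8049 y-yaw 13.4 j7 -0.481 F [ 0.3  0.1 -2.5] T [-0.38  0.02  0.  ] w 0.0293
z axis [ 0.0133  0.0146 -0.9998] shift [-0.0002 -0.0009 -0.    ]
meanF [ 1.09  0.34 -1.6 ]
```

Emit:
move_arm(targets="0 0 0.0001 0.12 1;0 0 0.0002 0.24 1;0 0 0.0003 0.36 1;0 0 0.0005 0.48 1;0 0 0.0006 0.6 1;0 0 0.0008 0.72 1;0 0 0.0009 0.84 1;0 0 0.001 0.96 1;0 0 0.0011 1.074 1;0 0 0.0011 1.074 1")

```text
time_s: 36.18
eef_pos: [0.6619, 0.1669, 0.141]
ee_rot: [-0.004, 0.933, 0.36, 0.009]
contact_force: [2.2, -1.3, -1.7]
grip_width: 0.0293
```

Emit:
move_arm(targets="0 0 0 0 1;0 0 0 0 1;0 0 0 0 1")

```text
time_s: 36.43
eef_pos: [0.6619, 0.1669, 0.1409]
ee_rot: [-0.005, 0.932, 0.361, 0.009]
contact_force: [1.1, -0.2, -1.1]
grip_width: 0.0294
```

```bash
python3 f.py; python3 - <<'E'
from h import *
print(abs(state()["joint_vel"]).max())
out=[]
for n,(x0,y0,s) in {"scene":(240,180,160),"side":(190,170,160)}.items():
    p=camera_params(n); f=grab_frame(n)[:,:,::-1]
    print(n,[(np.round(np.array(e["extent"])*[640,400,640,400],1).tolist(),round(e["confidence"],2)) for e in search_frame("bolt_head",n)][:2],[proj([.661,.1667,z],p)[0].round(1).tolist() for z in (.176,.170,.164)])
    out.append(cv2.resize(f[y0:y0+s,x0:x0+s],(400,400),interpolation=2))
cv2.imwrite("pics/end.png",np.hstack(out))
E
```

```text
t 36.4333 pos [0.6619 0.1669 0.1409] yaw_x 0.7396 y-yaw -47.62 j7 -1.403 F [ 1.1 -0.2 -1.1] T [-0.57 -0.3   0.05] w 0.0294
z axis [ 0.0134  0.015  -0.9998] shift [-0.001  -0.0005 -0.    ]
meanF [ 1.66 -0.27 -0.95]
0.006380497277868344
scene [([334.1, 238.9, 9.3, 18.8], 0.51)] [[340.9, 239.7], [340.9, 241.5], [340.8, 243.3]]
side [([247.8, 227.4, 5.2, 13.7], 0.57), ([174.1, 320.3, 34.0, 47.6], 0.23)] [[258.4, 223.2], [258.7, 225.3], [259.0, 227.3]]
```

View pics/end.png

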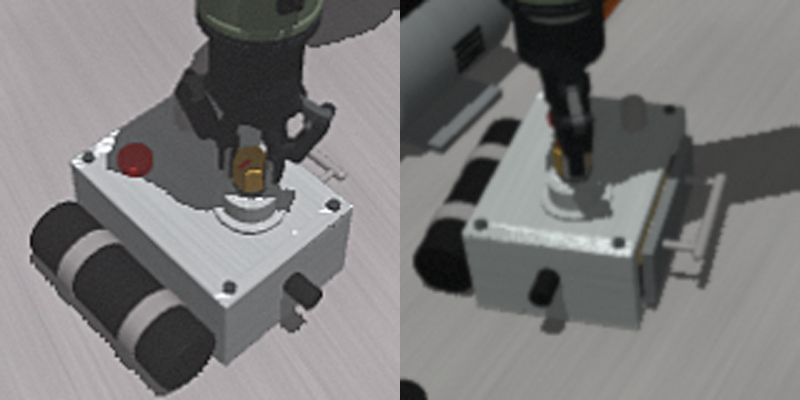

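Picture 12 (last): the jaws hold the head, now just above the boss, with cap and socket in place. One numeric check on the drawer bar in the side image before handing in.

```bash
python3 - <<'E'
from h import *
v=np.load("unit.npy"); 
for n,names in {"side":["side0.png",None],"scene":["scene0.png",None]}.items():
    p=camera_params(n)
    for d in (0,.005,.013,.0465): print(n,d,proj(u2w(v,[[-.127-d,-.055,.055],[-.127-d,.055,.055]]),p).round(1).tolist())
    grab_frame(n); print([(np.round(np.array(e["extent"])*[640,400,640,400],1).tolist(),round(e["confidence"],2)) for e in search_frame("drawer_bar",n)][:1])
E
```

```text
side 0 [[319.6, 240.5], [310.9, 271.3]]
side 0.005 [[321.6, 240.8], [312.9, 271.6]]
side 0.013 [[324.7, 241.1], [316.3, 272.0]]
side 0.0465 [[337.7, 242.7], [330.4, 273.9]]
[([284.3, 224.7, 36.8, 66.5], 0.97)]
scene 0 [[345.7, 225.4], [376.8, 249.2]]
scene 0.005 [[347.1, 224.4], [378.1, 248.2]]
scene 0.013 [[349.2, 222.9], [380.3, 246.5]]
scene 0.0465 [[358.1, 216.8], [389.1, 239.6]]
[([355.6, 233.0, 20.7, 17.9], 0.51)]
```

```bash
python3 -c "
from workcell import *
print(job_done()); print(state()['time_s'])"
```

```text
the job is handed in; nothing more can be done
None
the job is handed in; nothing more can be done
```

The drawer is home, and the bolt has dropped off the thread and been turned one full turn forward. I handed in at about 37 s with the gripper still holding the head still.

**Drawer**
- I pushed it in by its bar. On the first try the fingertips rode up on the bar at the detent, so I backed off and pushed lower.
- It then took about 25 N against the rigid stop. The bar's position in the wrist and side pictures matched an opening of 0 to within a millimetre or two.

**Bolt**
- I turned it backward 2.08 rad. The vertical force then flipped from +5 N to -2 N, and on release the head sat about 6 mm lower in the side picture.
- I turned it forward 6.28 rad plus about 0.09 rad on purpose, to make up for turning back slightly past the drop. This took two half-turn grips.
- The gripper followed it down about 6 mm with only a few newtons of force, so the thread appears to have taken it.
- The jaws read 29.4 mm, across two flats, with the arm at rest. The final depth rests on the gripper's height and angle: the head was half hidden at the end, and its network box in the scene picture did not show the extra drop, though the one in the side picture did.

**What went wrong on the way**
- **Joint 7:** I misjudged which way it turns and ran it to its stop (-2.519 of -2.52), which tilted the tool by 7°.
- **Other joints:** Squaring the tool again against the arm's reach limits took two joints slightly past theirs by measurement. Joint 2 read -0.302 against -0.30, and joint 6 read 1.933 against 1.93. I don't know whether the judging counts that.
- **Remaining tilt:** About 0.02 rad of tilt was left.

In the last pictures the dust cap and socket looked undisturbed.

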